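# Gather the nuts in the tote's cut-off corner

## Robot

A 7-joint arm with a two-finger parallel gripper is mounted at the origin on a cart in front of the work surface, level with it; the furniture and walls round the work are solid. World frame = base frame: x ahead of the robot, y to its left, z up, the work surface at z = 0. Lengths are in m, angles in rad, forces in N, time in s.
With the tool pointing down it reaches from about 0.425 to 1.025 m from the base axis. Payload 3.6 kg.
Tool frame: the origin (TCP) lies at the very end of the fingers, on their centre line; the grasp point (between the pads) lies manip.grasp_offset behind it (manip.grasp_offset is the distance from the TCP to the grasp point, in m); z points along the fingers, y is the line along which they close (so a half turn about z gives the same grasp; the last joint's range is limited). The gripper opens to 85 mm and grips with 20 to 120 N. Pads are 22 mm wide; open, the fingers measure 114 mm over their backs; the gripper's body (76 mm by 85 mm) begins 54 mm behind the grasp point. The pads swing forward as they close: fully open they stand 13 mm farther back than shut.
Start: joints at [-1.198, 0.591, 0.048, 1.609, -0.033, 0.943, -0.034], TCP at [0.326, 0.647, 0.231] pointing down, gripper open.
Joint ranges: [-2.69, 2.69], [-0.47, 2.24], [-1.27, 1.36], [0.19, 2.51], [-1.53, 4.68], [0.08, 2.07], [-3.09, 3.09]. Speed limits (rad/s): [2.57, 2.57, 3.14, 3.14, 3.14, 3.14, 3.14].

## Interface

Orientations are given as a rotation vector (axis times angle).
In Python, from bench import manip gives the robot as it stands.
- The arm moves only by the shell command python3 -m pendant 'ROWS'. ROWS is JSON, a list of rows, each a list of 7 numbers: the shift along the tool's x, y, z normalised to -1 to 1, where 1 is 20 mm, then the turn, a rotation vector about the tool's x, y, z normalised to -1 to 1, where 1 is 4 degrees, then the opening, from -1 (shut) to 1 (fully open). In form: [[dx, dy, dz, rx, ry, rz, gripper], ...]. A call has exactly 5 rows; each row shifts and turns the commanded pose from where the row before left it, along the tool's axes as they then stand; what a row does not reach is not made up. A row lasts 1/12 s, in which the tool goes at most 41.7 mm and 7.16 degrees, less where a joint would pass 70% of its speed; a pose out of reach is approached as far as the arm can. A call with a number of a shift or a turn outside -1 to 1 is refused whole. A call with a gripper value outside its range is refused whole. The fingers move at their own pace and stop on an object; the grip force is fixed at half the most. Time passes only in rows, so rows that do not move let the fingers close, or fill a call up. It gives the time, the measured TCP pose, the force, the opening and the grip force at its end, in the units of the state.
- manip.get_state(): the state, without advancing time (a new reading comes with each control period).
- manip.camera(name): name is "scene" or "top" or "wrist"; returns a dict with "pixels" (420x560x3 uint8, blue, green, red), "fov_y" (degrees; the focal length in pixels is half the picture's height over the tangent of half this angle, whatever the lens; pixels are square), "cx", "cy" (the principal point, pixels), "D" ([k1, k2, p1, p2, k3] as OpenCV has them; the pictures are not rectified), "view" (4x4, takes a point from world to camera coordinates). Camera axes: x right, y down, z forward; pixel columns grow to the right and rows downward; lengths in m; the calibration is good to about 2 mm. A picture is of the moment at which its call begins. There is no depth.
- manip.sign_off(): hands the job in; it is judged then, once.
The state is a dict: "time_s": time; "joint_pos": joint angles; "joint_vel": joint speeds; "tau": joint torques, N m; "tool_pos": TCP position; "tcp_rot": TCP orientation; "wrist_force": force on the tool from outside, world axes, zero at the start; "torque": the same for the moment, N m; "opening": finger opening in m; "finger_force": force on a finger pad.
Only numpy, scipy, OpenCV 4.12 (cv2) and the standard library are available. Lean on these libraries where they do the work, as an engineer would, in place of code of your own. Each camera call takes 0.05 s, during which the arm holds its last target. There are 200 camera calls.

## Task

Pick up the stray nut lying on the bench, put it into the wooden hand tote with the other two and let go of it. Then take the tote by its bar handle, lift it until even its lowest corner is more than a hand's width (10 cm) above the bench, and tilt it by about 30 degrees (never past 45) with its one cut-off corner lowest, so that all three nuts slide together into that corner. Finish holding it still like that, off the bench and tilted, with all the nuts inside; do not put it down, and leave the other things on the bench where they are.

Things in the scene. Friction and masses are not known exactly. Their poses are not given: they have to be found in the camera images.
- tote: loose open wooden tote, 0.35 kg, any yaw: 200 mm along its x, 130 along y (142 over the handle's cheeks), walls 36 high, 6 thick; the corner at +x +y is cut off at 45 degrees (45 mm off each side), its wall 28 high. Smooth metal inner floor 8 mm above the underside; nuts slide from 10 to 15 degrees, along a wall from 20 to 25. Origin: centre of the underside of the full 200 x 130 rectangle; z up.
- handle (a point): centre of the tote's bar handle: a flat wooden bar along the tote's y, 12 mm thick (along x), 24 mm high, about 130 mm long, across the middle of the tote, 90 mm above the underside; axes are those of the tote. Pinch it from above, closing along the tote's x; nuts slide beneath it.
- cut_corner (a point): middle of the inner face of the cut-off corner's wall, 8 mm above the inner floor; at [0.0733, 0.0383, 0.016] in the tote's frame; axes are those of the tote
- nut_stray: plain steel hexagon nut, 30 mm across flats, 34.6 mm across corners, 16 mm high, 20 mm hole, about 0.06 kg; all three nuts are alike. Origin: centre of its underside; z up, x square to one of its flats. This one starts lying flat on the bench beside the tote.
- nut_a: plain steel hexagon nut, 30 mm across flats, 34.6 mm across corners, 16 mm high, 20 mm hole, about 0.06 kg; all three nuts are alike. Origin: centre of its underside; z up, x square to one of its flats. Starts in the tote.
- nut_b: plain steel hexagon nut, 30 mm across flats, 34.6 mm across corners, 16 mm high, 20 mm hole, about 0.06 kg; all three nuts are alike. Origin: centre of its underside; z up, x square to one of its flats. Starts in the tote.
- honing_oil: Bystander, leave it alone. Small upright dropper bottle, 33 mm across, 102 mm tall, loose; origin: centre of its foot.
- eraser: Bystander, leave it alone. Eraser, 21 x 42 x 12 mm, loose; origin: centre of its underside.
- wax_tin: Bystander, leave it alone. Round tin, 69 mm across, 31 mm high, loose; origin: centre of its underside.

How it is judged:
By the outcome, as a careful person would: the job done as asked, in the order asked, and still so for the second after the job is handed in, while the arm keeps its last pose, push and grip.
It also fails if it takes over 54 s, if anything falls off the work surface, if the arm or the gripper's body presses on something with over 40 N, if the wrist force passes 120 N, or if a joint passes its speed limit or range.

## Working session

There is one attempt and no reset: what is moved stays moved. The work goes in short steps, Python scripts to look and compute and a shell command to move; the robot and the scene stay as the last step left them, time stands still between calls to the robot, and variables do not carry over. Pictures are saved under pics/ and viewed, at most 10 in all, crops included, and the job is handed in when it is done.

```bash
ls; mkdir -p pics; cat > h.py <<'E'
import numpy as np, cv2
from scipy.spatial.transform import Rotation as R
from bench import manip
def cam(n):
    c=manip.camera(n); p=np.asarray(c["pixels"]); f=p.shape[0]/2/np.tan(np.radians(c["fov_y"])/2)
    K=np.array([[f,0,c["cx"]],[0,f,c["cy"]],[0,0,1.]])
    return p.copy(),K,np.array(c["D"],float),np.array(c["view"])
def ray(C,uv):
    _,K,D,V=C; q=cv2.undistortPoints(np.array(uv,float).reshape(-1,1,2),K,D).reshape(-1,2)
    d=np.c_[q,np.ones(len(q))]@V[:3,:3]; o=-V[:3,:3].T@V[:3,3]
    return o,d
def onz(C,uv,z):
    o,d=ray(C,uv); return o+d*((z-o[2])/d[:,2])[:,None]
def proj(C,P):
    _,K,D,V=C; return cv2.projectPoints(np.array(P,float).reshape(-1,1,3),cv2.Rodrigues(V[:3,:3])[0],V[:3,3],K,D)[0].reshape(-1,2)
E
python3 - <<'E'
from h import *
print(manip.grasp_offset, manip.get_state())
for n in ["scene","top"]:
    C=cam(n); cv2.imwrite(f"pics/{n}0.png",C[0]); print(n,C[1],C[2],C[3])
E
```

```text
pics
0.0187 {'time_s': 0.0, 'joint_pos': array([-1.1975247 ,  0.59210845,  0.0482649 ,  1.60986978, -0.03328806,
        0.9426583 , -0.03368959]), 'joint_vel': array([-9.48705537e-04, -6.03836839e-04,  8.61346948e-04, -9.19555425e-05,
        3.14742562e-04, -8.91621181e-04, -1.36756921e-03]), 'tau': array([ 1.15375888e-04, -5.48709798e+01,  1.54660843e+00, -1.98119652e+01,
        9.36993572e-03,  8.84058711e-03,  1.32876803e-06]), 'tool_pos': array([0.32585396, 0.64670456, 0.23012994]), 'tcp_rot': array([-0.72627926, -3.05607196,  0.0034607 ]), 'wrist_force': array([ 0.1514349 , -0.05463783, -0.26993074]), 'torque': array([-0.02004408,  0.03311662,  0.03761626]), 'finger_force': 0.0, 'opening': 0.08555882963899093}
scene [[462.25399101   0.         276.18715975]
 [  0.         462.25399101 209.63146216]
 [  0.           0.           1.        ]] [-0.07850081  0.          0.          0.          0.        ] [[-0.8303686  -0.55711372  0.0105965   0.41718157]
 [-0.37006808  0.53716354 -0.75796104  0.23724791]
 [ 0.41657845 -0.63330848 -0.65221374  0.84697914]
 [ 0.          0.          0.          1.        ]]
top [[450.13869966   0.         284.82584668]
 [  0.         450.13869966 203.15034201]
 [  0.           0.           1.        ]] [-0.1439453  0.         0.         0.         0.       ] [[-0.01816027 -0.9998338  -0.00160605  0.01738396]
 [-0.97770453  0.01809437 -0.2092043   0.49796432]
 [ 0.20919859 -0.00222897 -0.97787064  0.95767424]
 [ 0.          0.          0.          1.        ]]
```

View pics/scene0.png

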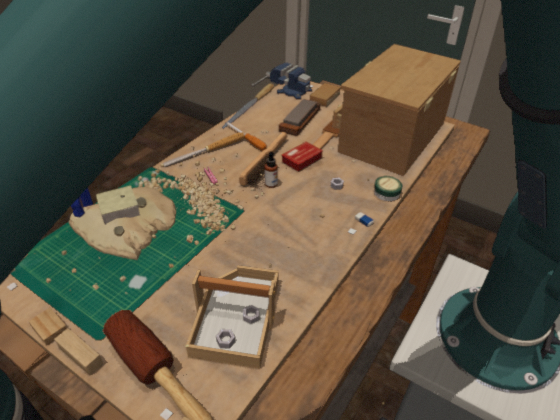

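View pics/top0.png

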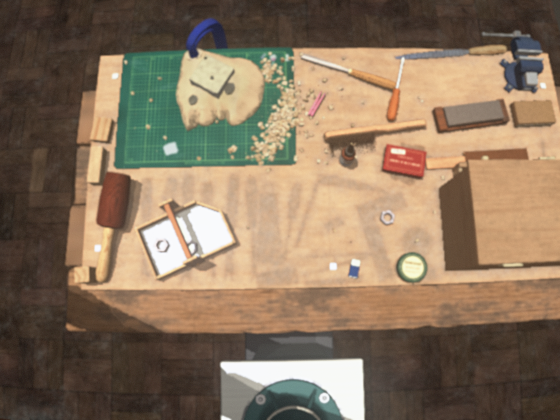

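The scene picture shows the tote around (235,315) with two nuts in it and the stray nut at (337,183). In the top picture, the tote is around (187,238) and the stray nut is at (387,217), with the tin, eraser and bottle well away from it. I'll zoom in on the tote and the nut.

```bash
python3 - <<'E'
from h import *
C=cam("top");p=C[0]
a=cv2.resize(p[190:290,125:250],None,fx=5,fy=5,interpolation=cv2.INTER_CUBIC)
b=cv2.resize(p[190:240,365:410],None,fx=3,fy=3,interpolation=cv2.INTER_CUBIC)
o=np.zeros((500,625+135,3),np.uint8);o[:,:625]=a;o[:150,625:]=b
cv2.imwrite("pics/crop.png",o)
print(onz(C,[(387,217),(355,268),(411,267)],0.016), onz(C,[(187,238)],0.04))
E
```

```text
[[ 0.46865493 -0.22921127  0.016     ]
 [ 0.35243531 -0.14851725  0.016     ]
 [ 0.35114463 -0.27810923  0.016     ]] [[0.42466497 0.23018234 0.04      ]]
```

View pics/crop.png

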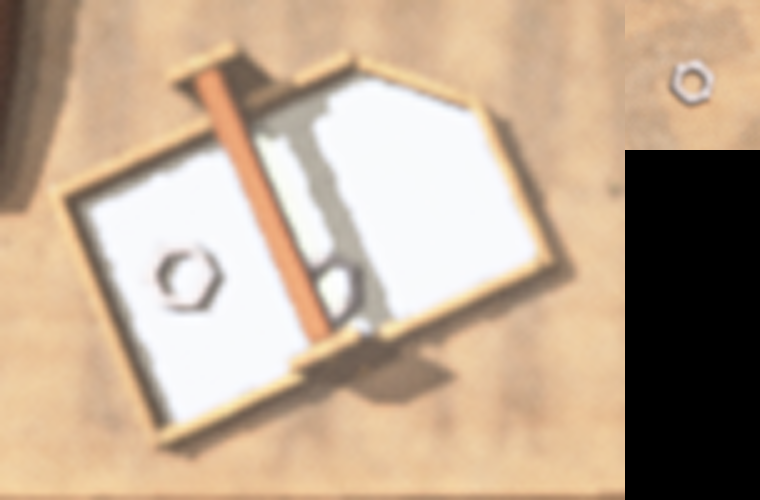

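The crop shows the rim corners at crop pixels (60,192), (160,440), (550,258), with the cut between (352,57) and (485,108). The bar runs (208,72)–(318,340). One nut is at the left end and one is under the bar.

```bash
cat >> h.py <<'E'
def rot(): return R.from_rotvec(manip.get_state()["tcp_rot"])
def plan(tgt,closedir=None,Rt=None):
    s=manip.get_state(); r=rot(); d=r.inv().apply(np.array(tgt)-s["tool_pos"])/0.02
    print("t",round(s["time_s"],2),"tcp",s["tool_pos"].round(4),"shift units (tool)",d.round(2))
    if closedir is not None:
        c=np.array([np.cos(closedir),np.sin(closedir),0]); y=c if c@r.as_matrix()[:,1]>0 else -c
        z=np.array([0,0,-1.]); Rt=R.from_matrix(np.c_[np.cross(y,z),y,z])
    if Rt is not None: print("turn units",((r.inv()*Rt).as_rotvec(degrees=True)/4).round(2))
E
python3 - <<'E'
from h import *
from scipy.optimize import least_squares
C=cam("top")
uv=np.array([(60,192),(160,440),(550,258),(352,57),(485,108)])/5+[125,190]
W=onz(C,uv-0.4,0.036)[:,:2]
M=np.array([(-.1,.065),(-.1,-.065),(.1,-.065),(.055,.065),(.1,.02)])
f=lambda q:(M@np.array([[np.cos(q[2]),np.sin(q[2])],[-np.sin(q[2]),np.cos(q[2])]])+q[:2]-W).ravel()
s=least_squares(f,[.42,.23,-1.2]);print(s.x,np.degrees(s.x[2]),(f(s.x)*1e3).round(1))
q=s.x
b=onz(C,np.array([(208,72),(318,340)])/5+[125-.4,190-.4],0.102);print("bar",b,b.mean(0))
print(rot().as_matrix().round(3)); plan((.469,-.229,.13))
C2=cam("scene");print("nut scene",onz(C2,[(337,183)],.01),"place",q[:2]+[np.cos(q[2])*.06+np.sin(q[2])*.01, np.sin(q[2])*.06-np.cos(q[2])*.01])
E
```

```text
[ 0.43167858  0.23601797 -1.15295237] -66.05930475929938 [ 0.7  4.4 -4.9  2.5 -3.5 -4.5  2.8 -2.5  4.9 -0. ]
bar [[0.49050681 0.26394345 0.102     ]
 [0.37461891 0.21313808 0.102     ]] [0.43256286 0.23854076 0.102     ]
[[-0.893  0.45  -0.001]
 [ 0.45   0.893 -0.001]
 [-0.    -0.001 -1.   ]]
t 0.2 tcp [0.326  0.647  0.2306] shift units (tool) [-26.09 -35.89   5.08]
nut scene [[ 0.46981816 -0.2309085   0.01      ]] place [0.44688637 0.1771221 ]
```

```bash
for i in 1 2 3 4 5; do python3 -m pendant '[[-1,-1,0,0,0,0,1],[-1,-1,0,0,0,0,1],[-1,-1,0,0,0,0,1],[-1,-1,0,0,0,0,1],[-1,-1,0,0,0,0,1]]' | tail -c 300; done
python3 -m pendant '[[-1,-1,0,0,0,0,1],[0,-1,0.5,0,0,0,1],[0,-1,0.5,0,0,0,1],[0,-1,0.5,0,0,0,1],[0,-1,0.5,0,0,0,1]]' >/dev/null
python3 -m pendant '[[0,-1,0.5,0,0,0,1],[0,-1,0.5,0,0,0,1],[0,-1,0.5,0,0,0,1],[0,-1,0.5,0,0,0,1],[0,-1,0.5,0,0,0,1]]' >/dev/null
python3 -m pendant '[[0,-0.9,0.5,0,0,0,1],[0,0,0,0,0,0,1],[0,0,0,0,0,0,1],[0,0,0,0,0,0,1],[0,0,0,0,0,0,1]]'
python3 - <<'E'
from h import *
plan((.469,-.229,.13))
C=cam("wrist"); np.savez("w1.npz",p=C[0],K=C[1],D=C[2],V=C[3]); cv2.imwrite("pics/w1.png",C[0]); print(proj(C,(.469,-.229,.016)))
E
```

```text
time_s: 0.67
tool_pos: [0.3708, 0.5118, 0.2312]
tcp_rot: [0.726, 3.056, -0.0]
wrist_force: [1.0, 1.1, 0.5]
opening: 0.0854
finger_force: 0.0
time_s: 1.08
tool_pos: [0.4151, 0.3775, 0.2314]
tcp_rot: [0.726, 3.056, 0.0]
wrist_force: [-0.2, -0.0, -0.6]
opening: 0.0852
finger_force: 0.0
time_s: 1.5
tool_pos: [0.4595, 0.2432, 0.2315]
tcp_rot: [0.726, 3.056, 0.0]
wrist_force: [0.5, 0.1, -0.1]
opening: 0.0851
finger_force: 0.0
time_s: 1.92
tool_pos: [0.5037, 0.1089, 0.2315]
tcp_rot: [0.726, 3.056, 0.0]
wrist_force: [-0.7, 0.8, 0.2]
opening: 0.0851
finger_force: 0.0
time_s: 2.33
tool_pos: [0.548, -0.0255, 0.2314]
tcp_rot: [0.727, 3.056, 0.0]
wrist_force: [0.6, 1.0, 0.7]
opening: 0.085
finger_force: 0.0
time_s: 3.58
tool_pos: [0.4688, -0.2267, 0.1318]
tcp_rot: [0.723, 3.056, 0.001]
wrist_force: [1.0, 0.1, -0.6]
opening: 0.0854
finger_force: 0.0
t 3.58 tcp [ 0.4688 -0.2267  0.1318] shift units (tool) [-0.06 -0.1   0.09]
[[271.27705882 203.96970213]]
```

View pics/w1.png

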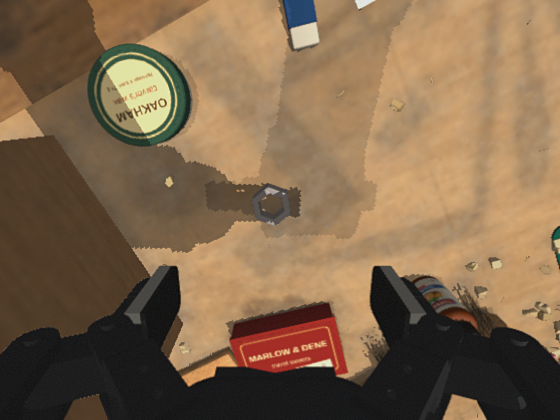

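The wrist view shows the nut at (270,204), where it was predicted, with clear bench around it. I'll measure its hexagon.

```bash
python3 - <<'E'
from h import *
w=np.load("w1.npz");C=(w["p"],w["K"],w["D"],w["V"]);p=C[0]
h=cv2.cvtColor(p,cv2.COLOR_BGR2HSV)[170:240,235:310]
m=(h[...,1]<70).astype(np.uint8)
m=cv2.morphologyEx(m,cv2.MORPH_CLOSE,np.ones((3,3)))
cs,_=cv2.findContours(m,cv2.RETR_EXTERNAL,cv2.CHAIN_APPROX_NONE)
c=max(cs,key=cv2.contourArea);print(cv2.contourArea(c))
P=onz(C,c.reshape(-1,2)+[235,170],.016)[:,:2]
hl=cv2.convexHull(P.astype(np.float32)).reshape(-1,2)
th=np.radians(np.arange(0,180,3));wd=[np.ptp(hl@[np.cos(t),np.sin(t)]) for t in th]
f=np.array(wd);print((f*1e3).round(1))
b=np.degrees(np.angle(np.sum(-f*np.exp(6j*th)))/6);print("flat normal deg mod60",b)
ctr=[(hl@[1,0]).max()/2+(hl@[1,0]).min()/2,(hl@[0,1]).max()/2+(hl@[0,1]).min()/2];print(ctr)
Mo=cv2.moments(hl.reshape(-1,1,2)*1000);print(Mo["m10"]/Mo["m00"],Mo["m01"]/Mo["m00"])
y=rot().as_matrix()[:,1];print("tool y az",np.degrees(np.arctan2(y[1],y[0])))
E
```

```text
1158.0
[34.9 34.3 33.7 33.  32.2 32.3 32.6 33.  33.4 33.8 34.  34.2 34.2 34.3
 34.2 34.1 33.9 33.6 33.2 32.7 32.1 31.5 31.2 30.8 30.4 30.5 31.3 32.1
 32.7 33.3 33.8 34.2 34.6 34.9 35.1 35.2 35.3 35.3 35.2 35.1 34.8 34.4
 34.  33.5 32.9 33.3 34.  34.7 35.2 35.6 35.9 36.2 36.4 36.6 36.6 36.6
 36.4 36.2 35.9 35.4]
flat normal deg mod60 12.75553110101401
[np.float64(0.46945396065711975), np.float64(-0.2298072651028633)]
469.4284052897558 -229.51518854389343
tool y az 63.38866584750718
```

```bash
python3 -m pendant '[[0,-0.1,1,0,0,-0.8,1],[-0.05,0,1,0,0,-0.8,1],[0,0,1,0,0,-0.75,1],[0,0,1,0,0,0,1],[0,0,1,0,0,0,1]]' >/dev/null
python3 -m pendant '[[0,0,0.5,0,0,0,1],[0,0,0,0,0,0,1],[0,0,0,0,0,0,1],[0,0,0,0,0,0,1],[0,0,0,0,0,0,1]]'
python3 - <<'E'
from h import *
plan((.4694,-.2297,.002),np.radians(72.75))
E
```

```text
time_s: 4.47
tool_pos: [0.4685, -0.2302, 0.0224]
tcp_rot: [0.473, 3.104, -0.001]
wrist_force: [0.3, -1.0, -0.3]
opening: 0.0852
finger_force: 0.0
t 4.47 tcp [ 0.4685 -0.2302  0.0224] shift units (tool) [-0.04  0.04  1.02]
turn units [-0.    0.03 -0.02]
```

```bash
python3 -m pendant '[[-0.04,0.04,0.5,0,0,0,1],[0,0,0.5,0,0,0,1],[0,0,0,0,0,0,0],[0,0,0,0,0,0,-0.5],[0,0,0,0,0,0,-1]]' >/dev/null
python3 -m pendant '[[0,0,0,0,0,0,-1],[0,0,0,0,0,0,-1],[0,0,0,0,0,0,-1],[0,0,0,0,0,0,-1],[0,0,0,0,0,0,-1]]'
python3 -m pendant '[[0,0,0,0,0,0,-1],[0,0,-0.4,0,0,0,-1],[0,0,-1,0,0,0,-1],[0,0,-1,0,0,0,-1],[0,0,-1,0,0,0,-1]]'
python3 - <<'E'
from h import *
C=cam("wrist"); cv2.imwrite("pics/w2.png",C[0])
E
```

```text
time_s: 5.3
tool_pos: [0.4687, -0.2296, 0.0017]
tcp_rot: [0.474, 3.105, -0.0]
wrist_force: [-0.1, 0.7, 3.4]
opening: 0.0284
finger_force: 59.5
time_s: 5.72
tool_pos: [0.468, -0.2291, 0.0699]
tcp_rot: [-0.473, -3.104, -0.001]
wrist_force: [0.9, -0.1, -0.6]
opening: 0.0283
finger_force: 59.3
```

View pics/w2.png

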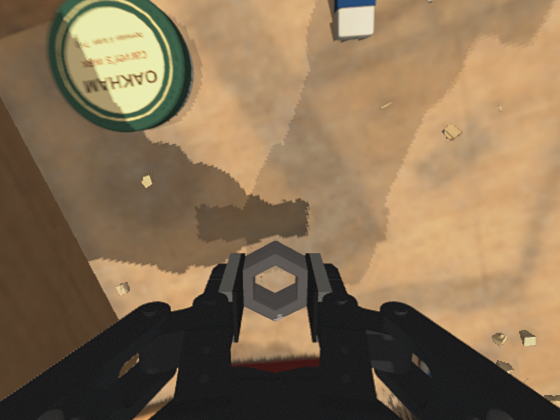

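The nut at (276,280) is held across its flats. Next I lift and turn it so the fingers close along the tote's y.

```bash
for i in 1 2; do python3 -m pendant '[[0,0,-0.4,0,0,1,-1],[0,0,-0.4,0,0,1,-1],[0,0,-0.4,0,0,1,-1],[0,0,-0.4,0,0,1,-1],[0,0,-0.4,0,0,1,-1]]' >/dev/null; done
python3 -m pendant '[[0,0,-0.4,0,0,1,-1],[0,0,-0.4,0,0,1,-1],[0,0,0,0,0,0.2,-1],[0,0,0,0,0,0,-1],[0,0,0,0,0,0,-1]]'
python3 - <<'E'
from h import *
plan((.447,.177,.165),np.radians(23.9))
E
```

```text
time_s: 7.02
tool_pos: [0.4682, -0.229, 0.1649]
tcp_rot: [-1.712, -2.633, 0.0]
wrist_force: [-0.4, 0.3, -1.7]
opening: 0.0285
finger_force: 59.2
t 7.02 tcp [ 0.4682 -0.229   0.1649] shift units (tool) [18.98  7.27  0.  ]
turn units [-0.01 -0.01  0.01]
```

```bash
for i in 1 2 3; do python3 -m pendant '[[0.95,0.36,0,0,0,0,-1],[0.95,0.36,0,0,0,0,-1],[0.95,0.36,0,0,0,0,-1],[0.95,0.36,0,0,0,0,-1],[0.95,0.36,0,0,0,0,-1]]' >/dev/null; done
python3 -m pendant '[[0.95,0.36,0,0,0,0,-1],[0.95,0.36,0,0,0,0,-1],[0.95,0.36,0,0,0,0,-1],[0.95,0.36,0,0,0,0,-1],[0.95,0.36,0,0,0,0,-1]]'
python3 -m pendant '[[0,0,0,0,0,0,-1],[0,0,0,0,0,0,-1],[0,0,0,0,0,0,-1],[0,0,0,0,0,0,-1],[0,0,0,0,0,0,-1]]'
python3 - <<'E'
from h import *
plan((.447,.177,.165),np.radians(23.9))
C=cam("wrist"); np.savez("w3.npz",p=C[0],K=C[1],D=C[2],V=C[3]); cv2.imwrite("pics/w3.png",C[0])
E
```

```text
time_s: 8.68
tool_pos: [0.446, 0.1772, 0.1647]
tcp_rot: [-1.712, -2.633, 0.002]
wrist_force: [-0.5, -0.7, -0.8]
opening: 0.0283
finger_force: 59.2
time_s: 9.1
tool_pos: [0.4465, 0.1749, 0.1652]
tcp_rot: [1.717, 2.631, -0.001]
wrist_force: [0.8, -0.2, -0.0]
opening: 0.0286
finger_force: 59.2
t 9.1 tcp [0.4465 0.1749 0.1652] shift units (tool) [0.09 0.06 0.01]
turn units [-0.01  0.01 -0.04]
```

View pics/w3.png

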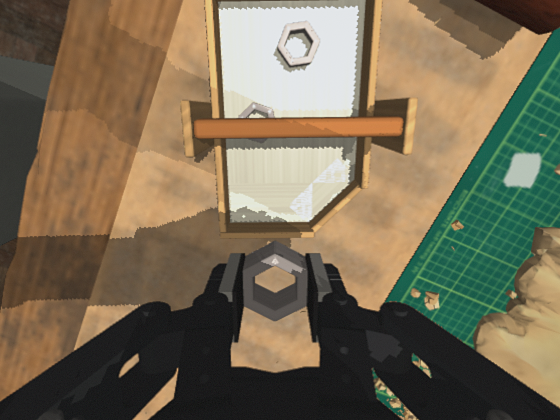

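The wrist view shows the bar spanning (195–403, 117–137) and the rim's outer corners near (221,237), (313,237) and (368,188). The held nut is at (276,280).

```bash
python3 - <<'E'
from h import *
w=np.load("w3.npz");C=(w["p"],w["K"],w["D"],w["V"])
h=cv2.cvtColor(C[0],cv2.COLOR_BGR2HSV)
m=((h[...,0]<13)&(h[...,1]>130)&(h[...,2]>90)).astype(np.uint8);m[:100]=0;m[150:]=0;m[:,:180]=0;m[:,420:]=0
cs,_=cv2.findContours(m,0,1);c=max(cs,key=cv2.contourArea)
b=cv2.boxPoints(cv2.minAreaRect(c));print(b.round())
P=onz(C,b,.102);print(P.round(4),P.mean(0))
e=[P[1]-P[0],P[2]-P[1]];print([np.linalg.norm(v) for v in e]);v=max(e,key=np.linalg.norm);a=np.degrees(np.arctan2(v[1],v[0]));print("tote y az",a)
t=np.radians((a+90)%180-90-90);ct=P.mean(0)[:2];print("tote yaw",np.degrees(t))
Rm=np.array([[np.cos(t),-np.sin(t)],[np.sin(t),np.cos(t)]])
for uv in [(221,237),(313,237),(368,188),(297,44),(255,115)]:
    z=.036 if uv[1]>150 else .024
    print(uv,((onz(C,[uv],z)[0,:2]-ct)@Rm).round(4))
print("tcp in tote",(manip.get_state()["tool_pos"][:2]-ct)@Rm)
print("place", ct+Rm@[.06,-.01]); plan((*(ct+Rm@[.06,-.01]),.06),t+np.pi/2)
E
```

```text
[[265. 137.]
 [265. 136.]
 [270. 136.]
 [270. 137.]]
[[0.4184 0.2259 0.102 ]
 [0.4181 0.2264 0.102 ]
 [0.4209 0.2277 0.102 ]
 [0.4212 0.2271 0.102 ]] [0.41965013 0.22679036 0.102     ]
[np.float64(0.0006045421244961172), np.float64(0.003086901587541619)]
tote y az 23.786951680519287
tote yaw -66.21304831948072
(221, 237) [ 0.0936 -0.0436]
(313, 237) [0.0936 0.0388]
(368, 188) [0.0486 0.0843]
(297, 44) [-0.0648  0.0221]
(255, 115) [-0.0112 -0.0119]
tcp in tote [0.0581177  0.00380065]
place [0.43469983 0.16785389]
t 9.15 tcp [0.4466 0.1751 0.1653] shift units (tool) [-0.09 -0.69  5.26]
turn units [-0.01  0.   -0.01]
```

```bash
python3 - <<'E'
from h import *
w=np.load("w3.npz");C=(w["p"],w["K"],w["D"],w["V"])
print(C[0][127,240],cv2.cvtColor(C[0],cv2.COLOR_BGR2HSV)[127,240])
P=onz(C,[(194,118.5),(402,117.5),(404,135.5),(194,137.5)],.102);print(P.round(4))
v=(P[1]+P[2]-P[0]-P[3])/2;print(np.linalg.norm(v),np.linalg.norm(P[3]-P[0]))
t=np.arctan2(v[1],v[0])-np.pi/2;ct=P.mean(0)[:2];print("tote",ct,np.degrees(t))
Rm=np.array([[np.cos(t),-np.sin(t)],[np.sin(t),np.cos(t)]])
for uv in [(221,237),(313,237),(368,188),(297,44),(255,115)]:
    z=.036 if uv[1]>150 else .024
    print(uv,((onz(C,[uv],z)[0,:2]-ct)@Rm).round(4))
print("tcp in tote",(manip.get_state()["tool_pos"][:2]-ct)@Rm)
plan((*(ct+Rm@[.06,-.01]),.06),t+np.pi/2)
E
```

```text
[ 64 116 184] [ 13 166 184]
[[0.3746 0.2186 0.102 ]
 [0.4899 0.27   0.102 ]
 [0.4965 0.2612 0.102 ]
 [0.3784 0.2079 0.102 ]]
0.12790161888564833 0.011332804618942077
tote [0.43481476 0.23942083] -65.83783227584925
(221, 237) [ 0.0986 -0.0632]
(313, 237) [0.0992 0.0192]
(368, 188) [0.0544 0.065 ]
(297, 44) [-0.0593  0.0035]
(255, 115) [-0.006  -0.0309]
tcp in tote [ 0.06345807 -0.01558601]
t 9.15 tcp [0.4466 0.1751 0.1653] shift units (tool) [0.18 0.28 5.26]
turn units [-0.01  0.   -0.1 ]
```

```bash
python3 -m pendant '[[0.05,0.1,1,0,0,0,-1],[0.05,0.1,1,0,0,0,-1],[0,0,1,0,0,0,-1],[0,0,1,0,0,0,-1],[0,0,1,0,0,0,-1]]' >/dev/null
python3 -m pendant '[[0,0,1,0,0,0,-1],[0,0,0.7,0,0,0,-1],[0,0,0.5,0,0,0,-1],[0,0,0.2,0,0,0,-1],[0,0,0,0,0,0,-1]]'
python3 -m pendant '[[0,0,0,0,0,0,-1],[0,0,0,0,0,0,-0.25],[0,0,0,0,0,0,-0.1],[0,0,0,0,0,0,0.05],[0,0,0,0,0,0,0.05]]'
python3 -m pendant '[[0,0,0,0,0,0,0.05],[0,0,-0.5,0,0,0,0.05],[0,0,-1,0,0,0,0.05],[0,0,-1,0,0,0,0.05],[0,0,-1,0,0,0,0.05]]'
python3 -m pendant '[[0,0,-1,0,0,0,0.05],[0,0,-1,0,0,0,0.05],[0,0,-1,0,0,0,0.05],[0,0,-1,0,0,0,0.05],[0,0,-1,0,0,0,0.05]]'
python3 - <<'E'
from h import *
plan((0.4348,.2394,.17))
C=cam("wrist"); np.savez("w4.npz",p=C[0],K=C[1],D=C[2],V=C[3]); cv2.imwrite("pics/w4.png",C[0])
E
```

```text
time_s: 9.98
tool_pos: [0.4494, 0.1793, 0.0168]
tcp_rot: [-1.715, -2.631, 0.001]
wrist_force: [-0.3, -0.1, -1.2]
opening: 0.0283
finger_force: 59.3
time_s: 10.4
tool_pos: [0.4497, 0.18, 0.0178]
tcp_rot: [1.714, 2.632, 0.001]
wrist_force: [-0.4, 0.8, -0.4]
opening: 0.0451
finger_force: 0.0
time_s: 10.82
tool_pos: [0.4491, 0.1796, 0.0885]
tcp_rot: [-1.714, -2.632, 0.001]
wrist_force: [1.4, -0.5, 1.0]
opening: 0.0446
finger_force: 0.0
time_s: 11.23
tool_pos: [0.4489, 0.1796, 0.189]
tcp_rot: [-1.714, -2.632, -0.0]
wrist_force: [-0.3, 0.5, -0.0]
opening: 0.0449
finger_force: 0.0
t 11.23 tcp [0.4489 0.1796 0.189 ] shift units (tool) [3.02 0.57 0.95]
```

View pics/w4.png

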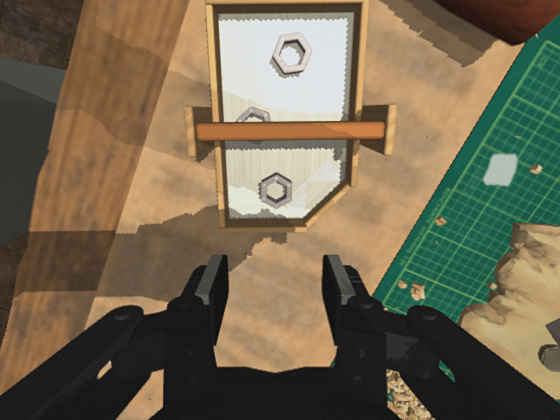

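The stray nut now lies in the tote at (276,190), with the others at (291,54) and (255,117). The bar spans (197–385, 123–139). Next is the handle grasp.

```bash
python3 - <<'E'
from h import *
w=np.load("w4.npz");C=(w["p"],w["K"],w["D"],w["V"])
P=onz(C,[(197,123.5),(384.5,122),(384.5,137.5),(197,139)],.102)
v=(P[1]+P[2]-P[0]-P[3])/2;t=np.arctan2(v[1],v[0])-np.pi/2;ct=P.mean(0)[:2];print("tote",ct,np.degrees(t),np.linalg.norm(v))
Rm=np.array([[np.cos(t),-np.sin(t)],[np.sin(t),np.cos(t)]])
for uv in [(222,226),(306,229),(352,186),(276,190),(291,54)]:
    z=.036 if uv not in [(276,190),(291,54)] else .024
    print(uv,((onz(C,[uv],z)[0,:2]-ct)@Rm).round(4))
plan((*ct,.17),t);print(manip.get_state()["joint_pos"].round(3))
E
```

```text
tote [0.4352395 0.2395488] -65.6799800719808 0.12842067281274236
(222, 226) [ 0.0933 -0.0623]
(306, 229) [0.097  0.0187]
(352, 186) [0.0548 0.0605]
(276, 190) [ 0.061 -0.01 ]
(291, 54) [-0.0591  0.0036]
t 11.28 tcp [0.4511 0.1803 0.192 ] shift units (tool) [3.03 0.46 1.11]
turn units [ 0.06 -0.08 22.37]
[-0.82   0.379  0.447  2.191 -0.282  0.618  0.246]
```

```bash
python3 -m pendant '[[1,0.15,0.37,0,0,0,0.05],[1,0.15,0.37,0,0,0,0.05],[1,0.15,0.37,0,0,0,0.05],[0,0,0,0,0,1,0.05],[0,0,0,0,0,1,0.05]]' >/dev/null
for i in 1 2 3 4; do python3 -m pendant '[[0,0,0,0,0,1,0.05],[0,0,0,0,0,1,0.05],[0,0,0,0,0,1,0.05],[0,0,0,0,0,1,0.05],[0,0,0,0,0,1,0.05]]' >/dev/null; done
python3 -m pendant '[[0,0,0,0,0,0.4,0.05],[0,0,0,0,0,0,0.05],[0,0,0,0,0,0,0.05],[0,0,0,0,0,0,0.05],[0,0,0,0,0,0,0.05]]'
python3 - <<'E'
from h import *
plan((.4350,.2395,.070),np.radians(-65.75));print(manip.get_state()["joint_pos"].round(3))
E
```

```text
time_s: 13.78
tool_pos: [0.4333, 0.2383, 0.1652]
tcp_rot: [-3.071, -0.661, 0.0]
wrist_force: [0.4, -0.8, 0.5]
opening: 0.0449
finger_force: 0.0
t 13.78 tcp [0.4333 0.2383 0.1652] shift units (tool) [ 0.1  -0.02  4.76]
turn units [-0.01 -0.    0.01]
[-1.214  0.555  0.869  2.201 -0.692  0.683 -1.002]
```

```bash
python3 -m pendant '[[0.1,0,1,0,0,0,0.05],[0,0,1,0,0,0,0.05],[0,0,1,0,0,0,0.05],[0,0,1,0,0,0,0.05],[0,0,0.75,0,0,0,0.05]]' >/dev/null
python3 -m pendant '[[0,0,0,0,0,0,0.05],[0,0,0,0,0,0,-0.2],[0,0,0,0,0,0,-0.4],[0,0,0,0,0,0,-0.6],[0,0,0,0,0,0,-1]]'
python3 -m pendant '[[0,0,0,0,0,0,-1],[0,0,0,0,0,0,-1],[0,0,0,0,0,0,-1],[0,0,0,0,0,0,-1],[0,0,0,0,0,0,-1]]'
python3 - <<'E'
from h import *
C=cam("wrist"); cv2.imwrite("pics/w5.png",C[0]);print(manip.get_state()["joint_pos"].round(3))
E
```

```text
time_s: 14.62
tool_pos: [0.4359, 0.2395, 0.0712]
tcp_rot: [-3.071, -0.66, -0.003]
wrist_force: [-0.7, 0.2, 0.6]
opening: 0.011
finger_force: 59.2
time_s: 15.03
tool_pos: [0.4359, 0.2395, 0.0712]
tcp_rot: [-3.07, -0.66, -0.003]
wrist_force: [-0.5, 0.3, 7.0]
opening: 0.0108
finger_force: 60.0
[-1.046  0.68   0.639  2.244 -0.912  0.495 -0.821]
```

View pics/w5.png

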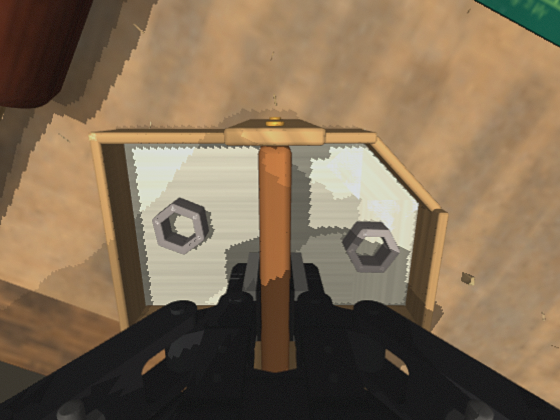

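The bar is gripped squarely. The picture shows nuts at (181,226) and (370,246), and the third is hidden under the fingers. Now I lift straight up.

```bash
python3 -m pendant '[[0,0,-0.2,0,0,0,-1],[0,0,-0.5,0,0,0,-1],[0,0,-0.7,0,0,0,-1],[0,0,-0.8,0,0,0,-1],[0,0,-0.8,0,0,0,-1]]'
python3 -m pendant '[[0,0,-0.8,0,0,0,-1],[0,0,-0.8,0,0,0,-1],[0,0,-0.8,0,0,0,-1],[0,0,-0.8,0,0,0,-1],[0,0,-0.8,0,0,0,-1]]' >/dev/null
python3 -m pendant '[[0,0,-0.8,0,0,0,-1],[0,0,-0.8,0,0,0,-1],[0,0,-0.8,0,0,0,-1],[0,0,-0.6,0,0,0,-1],[0,0,-0.3,0,0,0,-1]]'
python3 - <<'E'
from h import *
s=manip.get_state();print(s["tool_pos"],s["joint_pos"].round(3))
r=rot();t=np.radians(-65.75);d=np.array([np.cos(t+np.pi/4),np.sin(t+np.pi/4),0]);a=np.cross([0,0,1],d)
print("tilt axis in tool",r.inv().apply(a).round(3));print(r.as_matrix().round(3))
E
```

```text
time_s: 15.5
tool_pos: [0.4338, 0.2388, 0.1302]
tcp_rot: [3.07, 0.66, -0.004]
wrist_force: [0.2, -0.1, -6.1]
opening: 0.0112
finger_force: 58.7
time_s: 16.33
tool_pos: [0.4348, 0.239, 0.2769]
tcp_rot: [-3.071, -0.66, -0.001]
wrist_force: [-0.4, 0.1, -6.0]
opening: 0.0112
finger_force: 58.7
[0.43484295 0.23903301 0.2769472 ] [-1.401  0.414  1.087  2.095 -0.473  0.901 -1.191]
tilt axis in tool [ 0.707 -0.707  0.001]
[[ 0.912  0.411  0.   ]
 [ 0.411 -0.912  0.001]
 [ 0.    -0.001 -1.   ]]
```

```bash
python3 -m pendant '[[0,0,0,0.2,-0.2,0,-1],[0,0,0,0.35,-0.35,0,-1],[0,0,0,0.4,-0.4,0,-1],[0,0,0,0.4,-0.4,0,-1],[0,0,0,0.4,-0.4,0,-1]]'
python3 - <<'E'
from h import *
s=manip.get_state();print(s["joint_pos"].round(3),rot().as_matrix()[:,2].round(3))
E
```

```text
time_s: 16.75
tool_pos: [0.4347, 0.239, 0.2751]
tcp_rot: [-2.971, -0.639, 0.226]
wrist_force: [-0.3, 0.5, -5.5]
opening: 0.0111
finger_force: 58.8
[-1.226  0.454  0.988  2.028 -0.547  1.078 -1.089] [-0.164  0.061 -0.985]
```

```bash
for i in 1 2; do python3 -m pendant '[[0,0,0,0.4,-0.4,0,-1],[0,0,0,0.4,-0.4,0,-1],[0,0,0,0.4,-0.4,0,-1],[0,0,0,0.4,-0.4,0,-1],[0,0,0,0.4,-0.4,0,-1]]';done
python3 -m pendant '[[0,0,0,0,0,0,-1],[0,0,0,0,0,0,-1],[0,0,0,0,0,0,-1],[0,0,0,0,0,0,-1],[0,0,0,0,0,0,-1]]'
python3 - <<'E'
from h import *
s=manip.get_state();z=rot().as_matrix()[:,2];print(s["joint_pos"].round(3),z.round(3),np.degrees(np.arccos(-z[2])))
C=cam("wrist"); D=cam("scene");E=cam("top")
np.savez("w6.npz",p=C[0],K=C[1],D=C[2],V=C[3])
g=s["tool_pos"]-z*.0187
c=[]
for X in (D,E):
    u,v=proj(X,g)[0].astype(int);u=min(max(u,95),465);v=min(max(v,80),330);print(u,v)
    c.append(cv2.resize(X[0][v-70:v+80,u-93:u+94],(374,300)))
o=np.zeros((560+0,760,3),np.uint8)
o=np.zeros((600,760,3),np.uint8);o[:300,:374]=c[0];o[300:,:374]=c[1];o[:285,380:760]=cv2.resize(C[0],(380,285))
cv2.imwrite("pics/f.png",o)
E
```

```text
time_s: 17.17
tool_pos: [0.4354, 0.2388, 0.2749]
tcp_rot: [-2.84, -0.61, 0.46]
wrist_force: [0.5, 0.2, -5.8]
opening: 0.0111
finger_force: 58.8
time_s: 17.58
tool_pos: [0.4361, 0.2387, 0.2746]
tcp_rot: [-2.694, -0.578, 0.676]
wrist_force: [0.8, 0.1, -5.2]
opening: 0.0112
finger_force: 59.0
time_s: 18.0
tool_pos: [0.435, 0.2394, 0.2762]
tcp_rot: [-2.694, -0.58, 0.674]
wrist_force: [0.2, -0.3, -5.2]
opening: 0.0108
finger_force: 59.0
[-0.928  0.591  0.833  1.887 -0.652  1.468 -0.934] [-0.502  0.19  -0.843] 32.492554579425544
222 195
152 207
```

View pics/f.png

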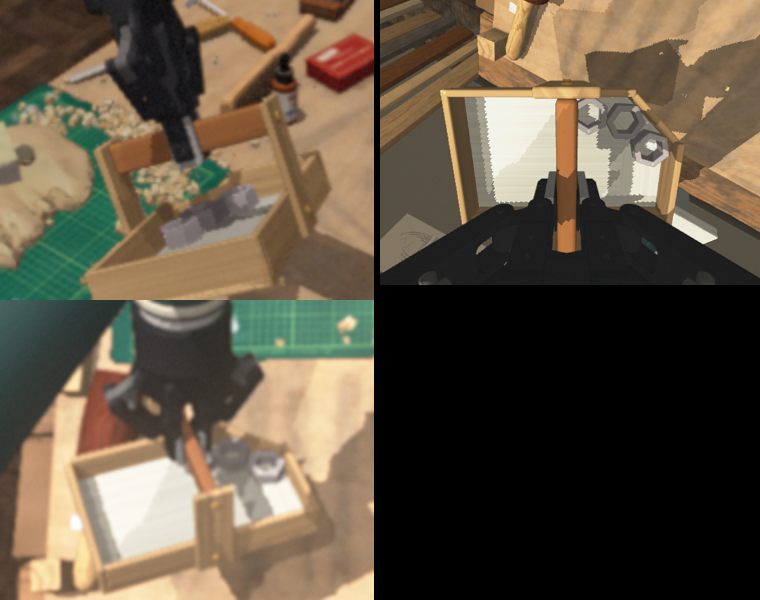

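All three nuts lie together by the cut wall: composite pixels (592,112), (625,120) and (651,148) in the wrist panel. The scene and top panels agree, and the tote hangs straight in the grip. I'll measure their distances to the cut corner and the lowest corner's height.

```bash
cat > m.py <<'E'
from h import *
def tote(s=None):
    s=manip.get_state();Rm=R.from_rotvec(s["tcp_rot"]).as_matrix();z=Rm[:,2];g=s["tool_pos"]-z*.0187
    T=np.c_[-Rm[:,1]*0+Rm[:,1],Rm[:,0],-z]  # tote x=tool y, tote y=tool x, z=-tool z
    return T,g-T@[0,0,.090]
def meas(C,nuts,rim):
    T,o=tote();print("det",np.linalg.det(T).round(2),"lowest z",(o+np.array([(.1,.02,0),(.055,.065,0),(.1,-.065,0)])@T.T)[:,2])
    def hit(uv,h):
        c,d=ray(C,uv);c=T.T@(c-o);d=d@T;return c+d*((h-c[2])/d[:,2])[:,None]
    print("rim",hit(rim,.036).round(4)[:,:2].tolist());n=hit(nuts,.024);print("nuts",n.round(4)[:,:2].tolist())
    print("dist to cut",np.linalg.norm(n[:,:2]-[.0733,.0383],axis=1).round(4))
    print("proj",proj(C,o+np.array([(-.1,.065,.036),(.055,.065,.036),(.1,.02,.036)])@T.T).round(0))
E
python3 - <<'E'
from m import *
w=np.load("w6.npz");C=(w["p"],w["K"],w["D"],w["V"])
k=560/380
f=lambda L:[((u-380)*k,v*k) for u,v in L]
meas(C,f([(592,112),(624,120),(650,148)]),f([(443,91),(637,92),(683,145)]))
cv2.imwrite("pics/g.png",cv2.resize(C[0][110:270,260:470],None,fx=3,fy=3,interpolation=cv2.INTER_CUBIC))
E
```

```text
det 1.0 lowest z [0.1705406  0.17057414 0.20280498]
rim [[-0.0964, 0.0623], [0.0556, 0.0618], [0.0984, 0.0181]]
nuts [[0.0223, 0.0441], [0.0504, 0.0371], [0.0758, 0.0114]]
dist to cut [0.0514 0.023  0.027 ]
proj [[ 85. 129.]
 [378. 129.]
 [450. 211.]]
```

View pics/g.png

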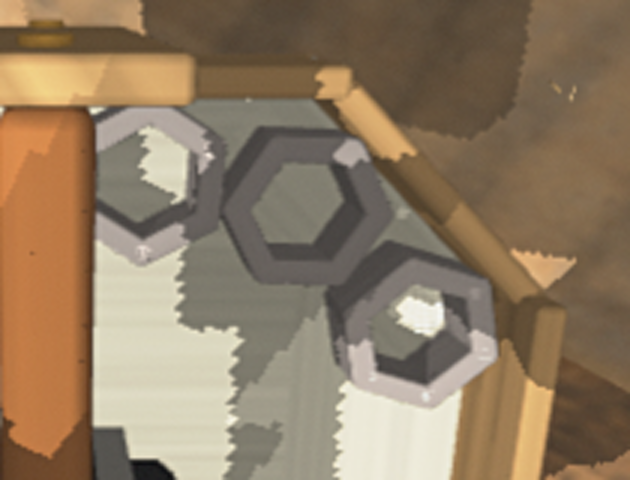

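The nuts form a touching cluster: two sit on the cut wall, and the third is against them and the +y wall, so none can go any lower. The tilt is 32.5° and the lowest corner is at 0.17 m. I'll let it settle, check for drift and hand in.

```bash
python3 -m pendant '[[0,0,0,0,0,0,-1],[0,0,0,0,0,0,-1],[0,0,0,0,0,0,-1],[0,0,0,0,0,0,-1],[0,0,0,0,0,0,-1]]'
python3 - <<'E'
from h import *
w=np.load("w6.npz")["p"];C=cam("wrist")
print("tote region diff",cv2.absdiff(w,C[0])[100:300,70:470].mean(),abs(manip.get_state()["joint_vel"]).max())
print(manip.sign_off())
E
```

```text
time_s: 18.57
tool_pos: [0.4352, 0.2391, 0.2761]
tcp_rot: [-2.693, -0.579, 0.675]
wrist_force: [-0.8, 0.3, -6.3]
opening: 0.0109
finger_force: 59.0
tote region diff 1.628525 0.004061558340378776
the job is handed in; nothing more can be done
None
```

The job is handed in at about 18.6 s: the stray nut went into the tote with the other two, and the arm is holding the tote still, tilted about 32°, with its lowest corner about 17 cm above the bench and all three nuts touching in a cluster at the cut-off corner.

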